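# Heft the spool cases and stack the carrier, heaviest at the bottom

## Robot

A 6-joint arm with a two-finger parallel gripper is mounted at the origin on the work surface; the furniture and walls round the work are solid. World frame = base frame: x ahead of the robot, y to its left, z up, the work surface at z = 0. Lengths are in m, angles in rad, forces in N, time in s.
With the tool pointing down it reaches from about 0.225 to 0.875 m from the base axis. Payload 3.4 kg.
Tool frame: the origin (TCP) lies at the very end of the fingers, on their centre line; the grasp point (between the pads) lies 19 mm behind it; z points along the fingers, y is the line along which they close (so a half turn about z gives the same grasp; the last joint's range is limited). The gripper opens to 85 mm and grips with 20 to 120 N. Pads are 22 mm wide; open, the fingers measure 114 mm over their backs; the gripper's body (76 mm by 85 mm) begins 54 mm behind the grasp point. The pads swing forward as they close: fully open they stand 13 mm farther back than shut.
Start: joints at [1.015, 0.276, 1.505, -0, 1.361, -0.121], TCP at [0.242, 0.522, 0.231] pointing down, gripper open.
Joint ranges: [-2.89, 2.89], [-0.75, 2.08], [0.22, 2.7], [-1.18, 4.32], [0.11, 2.71], [-2.7, 2.7]. Speed limits (rad/s): [2.57, 2.57, 3.14, 3.14, 3.14, 3.14].

## Interface

Orientations are given as a unit quaternion [w, x, y, z].
In Python, from rig import manip, get_image, camera_info gives the robot as it stands. The module is installed in compiled form; this text tells all that it offers.
- The arm moves only by the shell command python3 -m crank 'ROWS' [FORCE]. ROWS is a JSON object of lists of equal length, an entry for each row: "translation": the shift along the tool's x, y, z in mm, a list of three; "roll": the turn about the tool's z in rad; "fingers": the opening, from 0 (shut) to 1 (fully open). A call has 1 to 8 rows; each row shifts and turns the commanded pose from where the row before left it, along the tool's axes as they then stand; what a row does not reach is not made up. A row lasts 1/10 s, in which the tool goes at most 50 mm and 8.59 degrees, less where a joint would pass 70% of its speed; a pose out of reach is approached as far as the arm can. A call is refused whole if a number of a shift passes 50 or a number of a turn 0.15, either way. A call with a gripper value outside its range is refused whole. The fingers move at their own pace and stop on an object; FORCE is the grip in N (left out, the last holds). Time passes only in rows, so rows that do not move let the fingers close. It gives the time, the measured TCP pose, the force, the opening and the grip force at its end, in the units of the state.
- manip.get_state(): the state, without advancing time (a new reading comes with each control period).
- get_image(name): name is "side" or "top" or "wrist"; returns the picture (384x512x3 uint8, blue, green, red); there is no depth.
- camera_info(name): a dict with "mtx" (3x3 intrinsics, pixels), "rvec" (rotation vector, rad) and "tvec" (3), from world to camera coordinates, as OpenCV has them. Camera axes: x right, y down, z forward; pixel columns grow to the right and rows downward; lengths in m; the calibration is good to about 2 mm. A picture is of the moment at which its call begins: read the wrist's pose just before it. camera_info takes no time and is no camera call; for the wrist camera it gives the pose at the moment of the call.
- manip.sign_off(): hands the job in; it is judged then, once.
The state is a dict: "clock": time; "qpos": joint angles; "qd": joint speeds; "effort": joint torques, N m; "position": TCP position; "ee_rot": TCP orientation; "contact_force": force on the tool from outside, world axes, zero at the start; "moment": the same for the moment, N m; "width": finger opening in m; "gripper_force": force on a finger pad.
Only numpy, scipy, OpenCV 4.12 (cv2) and the standard library are available. Lean on these libraries where they do the work, as an engineer would, in place of code of your own. Each camera call takes 0.05 s, during which the arm holds its last target. There are 200 camera calls.

## Task

The three shut solder-wire spool cases look alike, but one holds a full spool, one a half-used spool and one a nearly empty one, which you can tell only by lifting them. Stack all three on the carrier's seat, heaviest at the bottom and lightest on top, each set down gently, not dropped, and nested fully on the raised square below it. Then swing the carrier's bail up over the stack until it stands upright against its stop; leave the pot, the clip box and the tape roll where they are.

Things in the scene. Friction and masses are not known exactly. Their poses are not given: they have to be found in the camera images.
- case_1: first of three look-alike shut cases of dark grey plastic: 58 x 58 mm, 42 mm high to the lid's rim, plus a raised square panel on the lid (49 mm wide, drawn in to 45 mm at its top, 6 mm high, blank pale label): 48 mm in all. Origin: centre of the underside; z up, x and y square to the sides, a 1.5 mm snap tab on the -x side. Starts upright on the table
- case_2: second case, same look and size. Underside of every case: a skirt 2.5 mm thick round a square recess 53 x 53 mm, 7 mm deep, which drops over a raised panel like the lid's with 2 mm play a side, in any of the four quarter turns; nested cases stack at 42 mm pitch. Lids stay shut
- case_3: third case, same look and size. With the spool, which lies inside with a little play, the cases weigh about 0.12, 0.37 and 0.65 kg (each within 8 %), one of each; any of the three may be any of these
- carrier: stack carrier, loose on rubber feet, 1.6 kg: grey metal base plate 104 (x) x 156 (y) mm, its top 8 mm above the table, a square seat pad at its centre. Steel ears at y = +-62 to 66 mm, 31 mm high, carry the bail. Origin: centre of the underside, on the table; z up; the bail lies towards -x. The origins of fully nested cases stand 8, 50 and 92 mm above this origin
- carrier_seat (a point): centre of the base plate's top, 8 mm above the table, at the foot of the seat pad: a black square 49 mm wide, drawn in to 45 mm, 6 mm high, sides along the carrier's x and y, which fits the recess under a case with 2 mm play a side; axes as the carrier's
- bail (a joint): hinge of the wire bail, in rad: 0 = lying down towards the carrier's -x, grip 34 mm above the table; 1.49 = upright; 1.59 = at its stop just past upright, where its own weight keeps it. Axis along the carrier's y, at x = 0, 20 mm above the table. The bail weighs 0.16 kg and turns easily; let go short of upright it falls back
- bail_grip (a point): centre of the bail's grip, a black sleeve 13 mm thick, 50 mm long, along the carrier's y, 175 mm from the hinge axis; it can turn in the fingers. The bail's cross bar (6 mm rod) runs parallel 46 mm nearer the hinge: open the fingers under 50 mm when they come down on the grip. Upright, the grip is 195 mm above the table, the bar 3 to 6 mm clear of a nested stack
- jar_paste: small white pot with a blue cap, 42 mm in diameter, 34 mm high; bystander; origin centre of the underside
- clip_box: blue box with a clear lid, 44 x 70 x 30 mm; bystander; origin centre of the underside
- tape_mask: roll of cream masking tape lying flat, 91 mm in diameter, 20 mm high; bystander; origin centre of the underside

How it is judged:
By the outcome, as a careful person would: the job done as asked, in the order asked, and still so for the second after the job is handed in, with the robot touching nothing.
It also fails if it takes over 72 s, if anything falls off the work surface, if the arm or the gripper's body presses on something with over 40 N, if the wrist force passes 120 N, or if a joint passes its speed limit or range.

## Working session

There is one attempt and no reset: what is moved stays moved. The work goes in short steps, Python scripts to look and compute and a shell command to move; the robot and the scene stay as the last step left them, time stands still between calls to the robot, and variables do not carry over. Pictures are saved under pics/ and viewed, at most 10 in all, crops included, and the job is handed in when it is done.

```bash
mkdir -p pics
python3 - <<'E'
from rig import manip,get_image,camera_info
import cv2,numpy as np
a=get_image("top");b=get_image("side")
cv2.imwrite("pics/top.png",a);cv2.imwrite("pics/side.png",b)
s=manip.get_state();print(s["clock"],s["position"],s["ee_rot"],s["contact_force"],s["width"])
for n in("top","side"):
  c=camera_info(n);R=cv2.Rodrigues(np.array(c["rvec"],float))[0];print(n,np.round(c["mtx"],1).tolist(),np.round(-R.T@np.array(c["tvec"]).ravel(),3),np.round(R,3).tolist())
E
```

```text
0.1 [0.24196781 0.52109608 0.23053132] [-2.69441716e-04  2.15700856e-01  9.76459139e-01 -7.86125224e-04] [-0.01407535 -0.07329127 -0.38509146] 0.085745897012722
top [[405.8, 0.0, 248.9], [0.0, 405.8, 192.0], [0.0, 0.0, 1.0]] [ 0.367 -0.055  1.163] [[0.028, -1.0, 0.009], [-0.997, -0.028, -0.079], [0.079, -0.007, -0.997]]
side [[364.1, 0.0, 255.5], [0.0, 364.1, 188.8], [0.0, 0.0, 1.0]] [1.147 0.082 0.967] [[-0.167, 0.986, 0.0], [0.776, 0.132, -0.616], [-0.608, -0.103, -0.787]]
```

View pics/top.png

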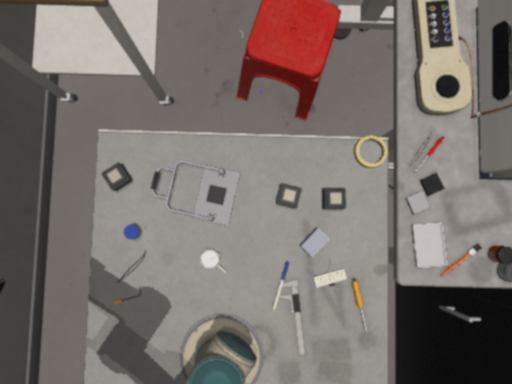

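View pics/side.png

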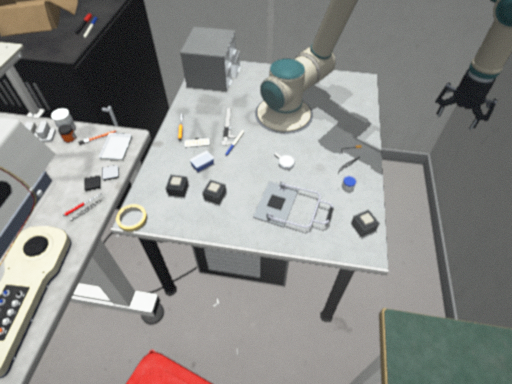

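The top view shows cases at about (117,177), (289,195) and (334,198). The carrier pad is at (217,195) with its bail grip at (155,180), the pot is at (132,232) and the clip box at (315,241). Next I'll get their coordinates.

```bash
cat > h.py <<'E'
from rig import manip,get_image,camera_info
import cv2,numpy as np
from scipy.spatial.transform import Rotation as Ro
def ray(c,uv,z):
    R=cv2.Rodrigues(np.array(c["rvec"],float))[0];t=np.array(c["tvec"],float).ravel()
    p=cv2.undistortPoints(np.array(uv,float).reshape(-1,1,2),np.array(c["mtx"]),None).reshape(-1,2)
    d=np.c_[p,np.ones(len(p))]@R; o=-R.T@t
    return (o+d*((z-o[2])/d[:,2:]))[:,:2]
def pose():
    s=manip.get_state();q=s["ee_rot"];R=Ro.from_quat([q[1],q[2],q[3],q[0]]).as_matrix();return s,np.array(s["position"]),R
def ang(v): return np.degrees(np.arctan2(v[1],v[0]))
def rect(c,cnt,z):
    w=ray(c,cnt.reshape(-1,2),z); r=cv2.minAreaRect((w*1000).astype(np.float32)); return np.round(r[0],1),np.round(r[1],1),round(r[2],1)
E
python3 - <<'E'
from h import *
a=cv2.imread("pics/top.png");c=camera_info("top");g=cv2.cvtColor(a,cv2.COLOR_BGR2GRAY)
roi=np.zeros_like(g);roi[145:260,100:385]=1
for nm,m,z in(("dark",(g<75),0.042),):
  cs,_=cv2.findContours((m*roi).astype(np.uint8),cv2.RETR_EXTERNAL,cv2.CHAIN_APPROX_NONE)
  for k in cs:
    if cv2.contourArea(k)>60: print(nm,cv2.boundingRect(k),rect(c,k,z))
for n,uv,z in(("pad",(216.5,195),.014),("l1",(118,176),.048),("l2",(288.5,195),.048),("l3",(334,198),.048),("grip",(155.5,180),.034),("plate",[(209,166),(239.5,171),(230,223),(167,210)],.008),("jar",(132,232),.034),("clip",(315,241),.03),("tape",(371,151),.02)):
  print(n,np.round(ray(c,uv,z)*1000,0).tolist())
s,p,R=pose();print(R.round(3).tolist())
ci=camera_info("wrist");Rc=cv2.Rodrigues(np.array(ci["rvec"]))[0];o=-Rc.T@np.array(ci["tvec"]).ravel()
print("wrist cam in tool",(R.T@(o-p)).round(3),(Rc@R).round(3).tolist(),np.array(ci["mtx"]).round(1).tolist())
E
```

```text
dark (322, 189, 23, 20) (array([ 444.1, -296.1]), array([52.8, 61.2]), 1.6)
dark (208, 186, 17, 18) (array([446.1,  28.3]), array([41. , 40.3]), 78.0)
dark (103, 164, 29, 27) (array([488.1, 303.1]), array([62.1, 60. ]), 35.0)
pad [[447.0, 29.0]]
l1 [[489.0, 299.0]]
l2 [[450.0, -172.0]]
l3 [[445.0, -298.0]]
grip [[482.0, 199.0]]
plate [[530.0, 54.0], [518.0, -34.0], [369.0, -12.0], [400.0, 168.0]]
jar [[336.0, 257.0]]
clip [[325.0, -250.0]]
tape [[585.0, -408.0]]
[[-0.907, 0.421, -0.001], [0.421, 0.907, -0.001], [0.0, -0.002, -1.0]]
wrist cam in tool [ 0.071  0.    -0.142] [[-0.001, 1.0, 0.0], [-0.96, -0.001, -0.279], [-0.279, -0.0, 0.96]] [[274.0, 0.0, 256.2], [0.0, 274.0, 189.5], [0.0, 0.0, 1.0]]
```

```bash
python3 -m crank '{"translation":[[0,0,25],[0,0,25],[0,0,25],[0,0,25]],"roll":[0.13,0.13,0.13,0.13],"fingers":[1,1,1,1]}' 
python3 -m crank '{"translation":[[-45,11,0],[-45,11,0],[-45,11,0],[-45,11,0],[-45,11,0],[-45,11,0],[-45,11,0]],"roll":[0,0,0,0,0,0,0],"fingers":[1,1,1,1,1,1,1]}'
cat >> h.py <<'E'
def go(x,y,z,ydir):
    """rolls and shifts (mm, tool axes after the roll) to a pose with tool y at ydir deg (mod 180)"""
    s,p,R=pose(); d=(ydir-ang(R[:2,1])+90)%180-90
    A=Ro.from_euler("z",d,degrees=True).as_matrix()@R
    print("yaw now %.1f roll %.3f"%(ang(R[:2,1]),-np.radians(d)),"shift",(A.T@(np.array([x,y,z])-p*1000)).round(1),"pos",(p*1000).round(1),"t",round(s["clock"],2),"q6 %.2f"%s["qpos"][5])
def look(nm,thr=75,z=.042,amin=800):
    ci=camera_info("wrist");a=get_image("wrist");cv2.imwrite(f"pics/{nm}.png",a)
    g=cv2.cvtColor(a,cv2.COLOR_BGR2GRAY)
    cs,_=cv2.findContours((g<thr).astype(np.uint8),cv2.RETR_EXTERNAL,cv2.CHAIN_APPROX_NONE)
    for k in cs:
        if cv2.contourArea(k)>amin: print(cv2.boundingRect(k),*rect(ci,k,z))
    return a,ci
E
python3 - <<'E'
from h import *
go(489,302,130,35);look("w1")
E
```

```text
clock: 0.5
position: [0.242, 0.5212, 0.1301]
ee_rot: [-0.0, 0.462, 0.887, -0.0]
contact_force: [-0.5, 0.7, -0.6]
width: 0.0851
gripper_force: 0.0
clock: 1.2
position: [0.4881, 0.3074, 0.131]
ee_rot: [-0.0, 0.46, 0.888, -0.0]
contact_force: [1.3, 0.5, -0.8]
width: 0.0856
gripper_force: 0.0
yaw now 35.3 roll 0.005 shift [-4.9 -2.3  1. ] pos [488.1 307.4 131. ] t 1.2 q6 -0.17
(0, 235, 512, 149) [561.3 201.4] [564.  178.7] 35.2
(228, 154, 68, 70) [489.1 313. ] [58.7 63. ] 35.2
(61, 114, 51, 49) [343.9 265. ] [41.7 39.1] 49.7
(0, 49, 38, 86) [280.4 262. ] [15.5 65.2] 47.3
(374, 0, 113, 83) [526.8 483.1] [ 10.5 108.7] 89.9
```

View pics/w1.png

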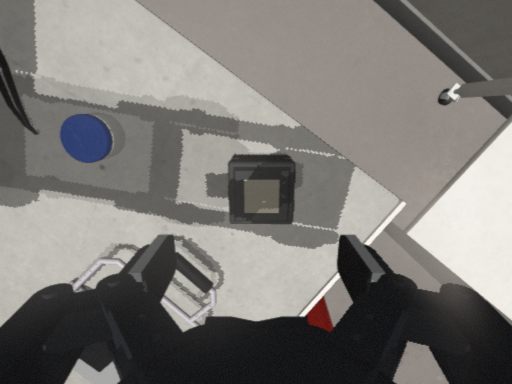

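The wrist view shows the case at about (262,190), square to the picture, with its label at (262,196). The fingers straddle it with room, and the pot is at (86,138).

```bash
cat >> h.py <<'E'
def label(a,ci,box,z=.048):
    """beige label inside box (x0,y0,x1,y1)"""
    x0,y0,x1,y1=box;g=cv2.cvtColor(a,cv2.COLOR_BGR2GRAY)[y0:y1,x0:x1]
    t,m=cv2.threshold(g,0,255,cv2.THRESH_OTSU)
    cs,_=cv2.findContours(m,cv2.RETR_EXTERNAL,cv2.CHAIN_APPROX_NONE);k=max(cs,key=cv2.contourArea)
    r=rect(ci,k+np.array([x0,y0]),z);print("label",t,cv2.boundingRect(k+np.array([[x0,y0]])),*r);return r
E
python3 - <<'E'
from h import *
a=cv2.imread("pics/w1.png");r=label(a,camera_info("wrist"),(236,160,289,220))
go(*r[0],10,35)
E
```

```text
label 73.0 (236, 171, 43, 42) [493.8 305.7] [36.2 36.8] 35.0
yaw now 35.1 roll 0.002 shift [  3.9   0.6 121.1] pos [494.8 302.7 131.1] t 1.25 q6 -0.18
```

```bash
python3 -m crank '{"translation":[[0,0,0],[0,0,0]],"roll":[0,0],"fingers":[1,1]}'
python3 - <<'E'
from h import *
a,c=look("w2");r=label(a,c,(225,165,292,220))
go(*r[0],10,35)
E
```

```text
clock: 1.45
position: [0.4864, 0.3088, 0.1308]
ee_rot: [-0.001, 0.46, 0.888, -0.0]
contact_force: [0.0, -1.2, 0.8]
width: 0.0853
gripper_force: 0.0
(0, 235, 512, 149) [558.8 202.7] [563.1 178.4] 35.3
(229, 157, 68, 69) [489.3 313.1] [58.7 62.3] 35.2
(62, 117, 51, 48) [343.9 265.1] [41.6 38.8] 35.2
(0, 49, 40, 88) [279.4 262.9] [15.7 67.3] 47.9
(373, 0, 114, 84) [525.1 484.1] [ 10.5 109.7] 89.9
label 76.0 (245, 182, 35, 34) [491.5 309.6] [29.8 29.9] 35.2
yaw now 35.3 roll 0.005 shift [ -3.1   4.9 120.9] pos [485.9 309.3 130.9] t 1.5 q6 -0.17
```

```bash
python3 -m crank '{"translation":[[-3,5,20],[0,0,30],[0,0,0]],"roll":[0,0,0],"fingers":[1,1,1]}'
python3 - <<'E'
from h import *
a,c=look("w3");
E
```

```text
clock: 1.8
position: [0.4886, 0.3092, 0.078]
ee_rot: [-0.003, 0.458, 0.889, -0.003]
contact_force: [-1.3, -0.2, 0.3]
width: 0.0853
gripper_force: 0.0
(0, 235, 512, 149) [533.  239.5] [434.1 137.8] 35.9
(219, 166, 86, 89) [488.5 313.7] [58.  64.9] 34.1
(7, 116, 67, 61) [345.5 266.7] [42.8 38.9] 35.5
(391, 0, 114, 83) [516.2 463.6] [ 9.2 83.8] 89.9
```

View pics/w3.png

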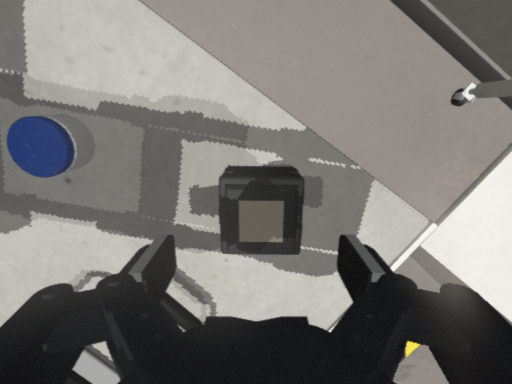

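The case top is at columns 219-302 and rows 178-253, with the label at (261,221). The fingers line up with it.

Run:
```python
from h import *
c=camera_info("wrist")
r=ray(c,[(261,221.5),(260.5,216)],[[.048],[.042]][0][0])*1000;r2=ray(c,(260.5,215.5),.042)*1000
print(r,r2);go(*r[0],10,35)
```

```text
[[493.42740514 309.74557014]
 [490.80575672 312.82006818]] [[492.02385599 311.22462774]]
yaw now 35.4 roll 0.007 shift [-2.   3.1 69.8] pos [490.  309.7  79.8] t 1.85 q6 -0.17
```

```bash
python3 -m crank '{"translation":[[-1,3,25],[0,0,30],[0,0,14],[0,0,0],[0,0,0],[0,0,0],[0,0,0],[0,0,0]],"roll":[0,0,0,0,0,0,0,0],"fingers":[1,1,1,0,0,0,0,0]}' 40
python3 -m crank '{"translation":[[0,0,0],[0,0,-10],[0,0,-20],[0,0,-20],[0,0,0],[0,0,0],[0,0,0],[0,0,0]],"roll":[0,0,0,0,0,0,0,0],"fingers":[0,0,0,0,0,0,0,0]}'
python3 -m crank '{"translation":[[0,0,0]],"roll":[0],"fingers":[0]}'
```

```text
clock: 2.65
position: [0.4963, 0.311, 0.0139]
ee_rot: [0.0, 0.459, 0.888, 0.001]
contact_force: [-2.2, -0.2, 6.4]
width: 0.0572
gripper_force: 45.6
clock: 3.45
position: [0.4951, 0.3099, 0.0611]
ee_rot: [-0.001, 0.459, 0.888, -0.001]
contact_force: [-1.2, 0.3, -4.0]
width: 0.0573
gripper_force: 44.5
clock: 3.55
position: [0.4954, 0.31, 0.0614]
ee_rot: [-0.001, 0.459, 0.888, -0.001]
contact_force: [-0.0, -0.0, -3.4]
width: 0.0569
gripper_force: 44.5
```

```bash
python3 -m crank '{"translation":[[0,0,20],[0,0,20],[0,0,6],[0,0,4],[0,0,0],[0,0,0],[0,0,0]],"roll":[0,0,0,0,0,0,0],"fingers":[0,0,0,0,0,1,1]}'
python3 -m crank '{"translation":[[0,0,0],[0,0,-30],[0,0,-45],[0,0,-45]],"roll":[0,0,0,0],"fingers":[1,1,1,1]}'
python3 - <<'E'
from h import *
go(450,-172,130,78)
a=cv2.imread("pics/top.png");c=camera_info("top");g=cv2.cvtColor(a,cv2.COLOR_BGR2GRAY)[180:212,272:306]
for t in(85,95,105):
  cs,_=cv2.findContours((g<t).astype(np.uint8),cv2.RETR_EXTERNAL,cv2.CHAIN_APPROX_NONE);k=max(cs,key=cv2.contourArea);print(t,*rect(c,k+np.array([[272,180]]),.042))
E
```

```text
clock: 4.25
position: [0.4971, 0.3108, 0.0132]
ee_rot: [0.001, 0.459, 0.888, 0.001]
contact_force: [-0.6, 0.8, -1.4]
width: 0.0831
gripper_force: 0.0
clock: 4.65
position: [0.4957, 0.3101, 0.1331]
ee_rot: [-0.0, 0.46, 0.888, -0.001]
contact_force: [1.8, 0.4, 1.3]
width: 0.0855
gripper_force: 0.0
yaw now 35.3 roll -0.745 shift [ -55.6 -481.1    3.7] pos [495.7 310.1 133.1] t 4.65 q6 -0.18
85 [ 448.7 -170.5] [58.7 57.4] 77.5
95 [ 449.1 -170.2] [60.5 59.5] 77.3
105 [ 449.1 -170.5] [61.3 60.8] 77.5
```

```bash
python3 -m crank '{"translation":[[0,0,0],[0,0,0],[0,0,0],[0,0,0],[0,0,0]],"roll":[-0.149,-0.149,-0.149,-0.149,-0.149],"fingers":[1,1,1,1,1]}'
python3 -m crank '{"translation":[[-5,-43,0],[-5,-43,0],[-5,-43,0],[-5,-43,0],[-5,-43,0],[-5,-43,0]],"roll":[0,0,0,0,0,0],"fingers":[1,1,1,1,1,1]}'
python3 -m crank '{"translation":[[-5,-43,0],[-5,-43,0],[-5,-43,10],[-5,-43,20],[-5,-43,20],[0,0,0],[0,0,0],[0,0,0]],"roll":[0,0,0,0,0,0,0,0],"fingers":[1,1,1,1,1,1,1,1]}'
python3 - <<'E'
from h import *
go(449,-171,10,77.5);look("w4");go(449,-171,10,77.5)
E
```

```text
clock: 5.15
position: [0.4962, 0.3104, 0.1324]
ee_rot: [0.0, 0.102, 0.995, 0.0]
contact_force: [-0.7, 0.8, -0.5]
width: 0.0851
gripper_force: 0.0
clock: 5.75
position: [0.4716, 0.0501, 0.1325]
ee_rot: [0.001, 0.105, 0.995, 0.0]
contact_force: [0.8, -0.1, 0.2]
width: 0.0858
gripper_force: 0.0
clock: 6.55
position: [0.4515, -0.1632, 0.0826]
ee_rot: [0.0, 0.105, 0.995, 0.0]
contact_force: [-0.4, 0.7, 0.5]
width: 0.0859
gripper_force: 0.0
yaw now 78.0 roll 0.009 shift [ 0.8 -8.2 72.6] pos [ 451.5 -163.2   82.6] t 6.55 q6 -1.85
(0, 186, 512, 198) [ 518.3 -177.9] [446.  178.4] 77.9
(200, 166, 83, 86) [ 446.2 -173.2] [57.  64.6] 76.6
(458, 117, 54, 62) [438.5  -0.8] [36.9 40.8] 78.5
(107, 25, 42, 89) [ 342.6 -222.2] [ 7.8 56.2] 47.4
yaw now 78.0 roll 0.010 shift [ 0.9 -8.5 72.8] pos [ 451.6 -162.9   82.8] t 6.6 q6 -1.85
```

View pics/w4.png

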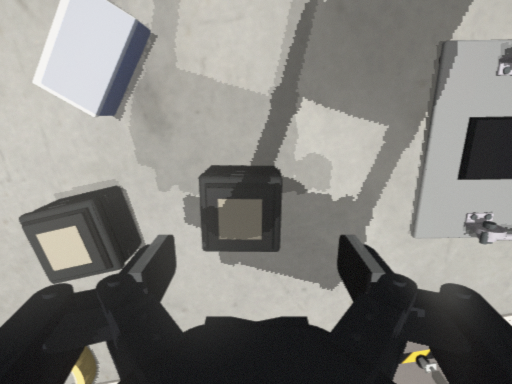

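Case B's lid is at columns 200-281 with its label at (240,219). Case C's label is at (65,248), and the carrier seat is at the right edge of the picture.

Run:
```python
from h import *
c=camera_info("wrist");r=ray(c,(240.5,219),.048)*1000;print(r,ray(c,(65,248),.048)*1000);go(*r[0],10,77.5)
```

```text
[[ 450.68798526 -173.76092969]] [[ 446.28959122 -301.65927039]]
yaw now 78.0 roll 0.010 shift [ -1.4 -10.8  72.8] pos [ 451.6 -162.9   82.8] t 6.6 q6 -1.85
```

```bash
python3 -m crank '{"translation":[[-1,-11,13],[0,0,25],[0,0,20],[0,0,14],[0,0,0],[0,0,0],[0,0,0],[0,0,0]],"roll":[0.01,0,0,0,0,0,0,0],"fingers":[1,1,1,1,0,0,0,0]}' 40
python3 -m crank '{"translation":[[0,0,0],[0,0,0],[0,0,-10],[0,0,-20],[0,0,-20],[0,0,0],[0,0,0],[0,0,0]],"roll":[0,0,0,0,0,0,0,0],"fingers":[0,0,0,0,0,0,0,0]}'
python3 -m crank '{"translation":[[0,0,0]],"roll":[0],"fingers":[0]}'
```

```text
clock: 7.4
position: [0.4507, -0.1746, 0.0112]
ee_rot: [0.001, 0.109, 0.994, -0.0]
contact_force: [0.0, 1.5, 2.4]
width: 0.0577
gripper_force: 44.9
clock: 8.2
position: [0.4487, -0.1742, 0.0592]
ee_rot: [-0.001, 0.11, 0.994, 0.001]
contact_force: [-0.2, -0.2, -7.4]
width: 0.0574
gripper_force: 45.6
clock: 8.3
position: [0.4489, -0.1743, 0.0591]
ee_rot: [-0.001, 0.11, 0.994, 0.001]
contact_force: [-0.5, -0.1, -7.4]
width: 0.0572
gripper_force: 45.6
```

```bash
python3 -m crank '{"translation":[[0,0,-30],[0,35,-30],[0,40,0],[0,25,0],[0,0,0],[0,0,0],[0,0,0]],"roll":[0,0,0,0,0,0,0],"fingers":[0,0,0,0,0,0,0]}'
python3 - <<'E'
from h import *
a,c=look("w5",55,.014)
E
```

```text
clock: 9.0
position: [0.4713, -0.0777, 0.1197]
ee_rot: [-0.001, 0.11, 0.994, -0.0]
contact_force: [-0.3, -0.7, -5.4]
width: 0.0572
gripper_force: 51.2
(0, 187, 512, 197) [ 586.5 -104.9] [604.2 240.6] 77.4
```

View pics/w5.png

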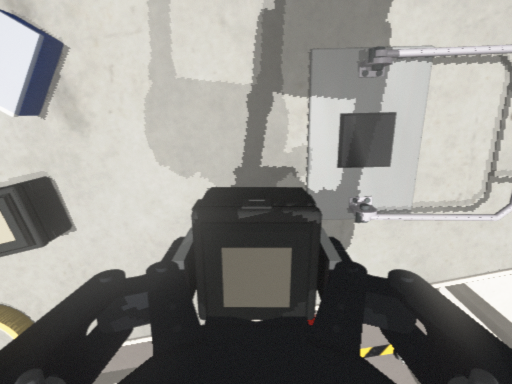

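The seat pad shows at about (367,139), square and upright in the picture. The held case is centred in the fingers, label at (257,277), and the ears are at (378,62) and (362,208).

```bash
cat >> h.py <<'E'
def pad(a,ci,box,thr,z):
    x0,y0,x1,y1=box;g=cv2.cvtColor(a,cv2.COLOR_BGR2GRAY)[y0:y1,x0:x1]
    cs,_=cv2.findContours((g<thr).astype(np.uint8),cv2.RETR_EXTERNAL,cv2.CHAIN_APPROX_NONE);k=max(cs,key=cv2.contourArea)+np.array([[x0,y0]])
    r=rect(ci,k,z);print("pad",thr,cv2.boundingRect(k),*r);return r
E
python3 - <<'E'
from h import *
c=camera_info("wrist");a=cv2.imread("pics/w5.png")
for t in(50,60,70): r=pad(a,c,(330,102,408,180),t,.011)
s,p,R=pose()
lab=ray(c,(257,277),p[2]+.048-.011)  # label height above table
print("case in tool",(R.T@(np.r_[lab[0],0]-np.r_[p[:2],0])*1000).round(1))
go(*r[0],130,77.9)
E
```

```text
pad 50 (353, 166, 1, 1) [470.3  14.5] [0. 0.] 0.0
pad 60 (346, 149, 14, 18) [462.5  15.6] [12.  15.8] 77.3
pad 70 (338, 121, 26, 46) [449.9  16.4] [23.3 40.9] 78.0
case in tool [0.7 0.4 0. ]
yaw now 77.4 roll -0.009 shift [ 40.8  87.7 -10.2] pos [471.4 -77.9 119.8] t 9.05 q6 -1.66
```

Run:
```python
from h import *
c=camera_info("wrist");a=cv2.imread("pics/w5.png")
for t in(75,80,85): r=pad(a,c,(330,102,408,180),t,.008)
r=pad(a,c,(330,102,408,180),80,.011)
go(*r[0],120,77.9)
```

```text
pad 75 (338, 114, 28, 54) [448.1  18.4] [25.3 48.2] 78.1
pad 80 (338, 113, 53, 55) [449.7  27.3] [43.7 48.8] 78.0
pad 85 (338, 113, 57, 55) [450.   28.7] [47.3 49. ] 77.3
pad 80 (338, 113, 53, 55) [449.1  26.3] [43.2 48.3] 78.0
yaw now 77.4 roll -0.009 shift [43.6 97.2 -0.2] pos [471.4 -77.9 119.8] t 9.05 q6 -1.66
```

```bash
python3 - <<'E'
from h import *
go(449.3,28.4,120,77.9)
E
python3 -m crank '{"translation":[[8,20,0],[15,30,0],[15,30,0],[6,19,0],[0,0,20],[0,0,20],[0,0,0],[0,0,0]],"roll":[-0.009,0,0,0,0,0,0,0],"fingers":[0,0,0,0,0,0,0,0]}'
python3 - <<'E'
from h import *
go(449.3,28.4,22,77.9);a,c=look("w6",80,.008);go(449.3,28.4,22,77.9)
E
```

```text
yaw now 77.4 roll -0.009 shift [43.9 99.3 -0.2] pos [471.4 -77.9 119.8] t 9.05 q6 -1.66
clock: 9.85
position: [0.4496, 0.0282, 0.0802]
ee_rot: [-0.0, 0.106, 0.994, -0.0]
contact_force: [1.0, -0.9, -6.1]
width: 0.0574
gripper_force: 51.0
yaw now 77.9 roll -0.001 shift [ 0.2  0.1 58.2] pos [449.6  28.2  80.2] t 9.85 q6 -1.45
(480, 173, 32, 68) [498.1 221.5] [18.3 59.2] 78.8
(0, 171, 512, 213) [533.6   9.1] [522.8 221.5] 77.8
yaw now 77.9 roll -0.001 shift [ 1.1 -0.  58.8] pos [450.3  28.2  80.8] t 9.9 q6 -1.45
```

View pics/w6.png

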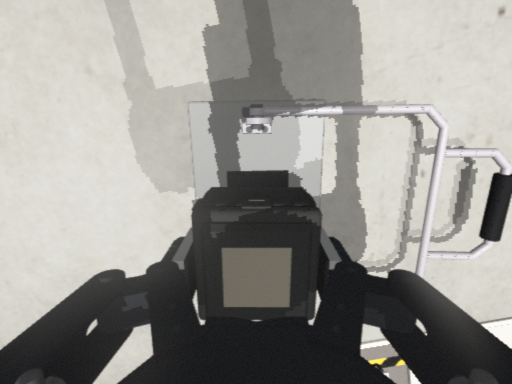

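The pad's far edge is at row 171, columns 228-288, and the plate spans columns 190-325. Both are centred on the held case at column 257.

```bash
python3 - <<'E'
from h import *
c=camera_info("wrist");s,p,R=pose()
for uv,z in(((258,171),.014),((258,172),.008),((257.5,101.5),.008)):
  w=ray(c,uv,z)[0];print(uv,(R.T@np.r_[w-p[:2],0]*1000).round(1))
E
python3 -m crank '{"translation":[[0,0,20],[0,0,15],[0,0,10],[0,0,4],[0,0,0]],"roll":[0,0,0,0,0],"fingers":[0,0,0,0,0]}'
```

```text
(258, 171) [25.6  1.5 -0. ]
(258, 172) [23.5  1.5 -0. ]
(257.5, 101.5) [77.2  1.1 -0.1]
clock: 10.4
position: [0.4499, 0.0287, 0.0314]
ee_rot: [0.0, 0.105, 0.994, 0.0]
contact_force: [0.5, -0.3, -6.3]
width: 0.0572
gripper_force: 51.0
```

```bash
python3 -m crank '{"translation":[[-0.7,1,4],[0,0,3],[0,0,2],[0,0,2],[0,0,0]],"roll":[0,0,0,0,0],"fingers":[0,0,0,0,0]}'
```

```text
clock: 10.9
position: [0.4503, 0.0297, 0.0201]
ee_rot: [-0.0, 0.105, 0.994, 0.0]
contact_force: [-0.7, -0.5, -6.0]
width: 0.0573
gripper_force: 51.2
```

```bash
python3 -m crank '{"translation":[[0,0,1],[0,0,0.5],[0,0,0]],"roll":[0,0,0],"fingers":[0,0,0]}';python3 -m crank '{"translation":[[0,0,0.5],[0,0,0.5],[0,0,0]],"roll":[0,0,0],"fingers":[0,0,0]}'
```

```text
clock: 11.2
position: [0.4506, 0.0297, 0.0193]
ee_rot: [0.0, 0.105, 0.994, 0.0]
contact_force: [-1.3, 0.3, 0.7]
width: 0.0572
gripper_force: 51.8
clock: 11.5
position: [0.4506, 0.0297, 0.0192]
ee_rot: [0.0, 0.105, 0.994, 0.0]
contact_force: [-3.9, 0.4, 11.7]
width: 0.0571
gripper_force: 53.5
```

```bash
python3 -m crank '{"translation":[[0,0,-0.5],[0,0,0],[0,0,0],[0,0,-30],[0,0,-45],[0,0,-45]],"roll":[0,0,0,0,0,0],"fingers":[1,1,1,1,1,1]}'
python3 -m crank '{"translation":[[0,0,0],[0,0,0],[0,0,0],[0,0,0],[0,0,0],[0,0,0]],"roll":[0.149,0.149,0.149,0.149,0.149,0],"fingers":[1,1,1,1,1,1]}'
python3 - <<'E'
from h import *
a=get_image("top");cv2.imwrite("pics/t2.png",a)
go(496.5,310.5,13,35.3)
E
```

```text
clock: 12.1
position: [0.45, 0.0297, 0.1391]
ee_rot: [-0.001, 0.105, 0.994, 0.0]
contact_force: [1.7, -0.2, 0.2]
width: 0.0856
gripper_force: 0.0
clock: 12.7
position: [0.4505, 0.0297, 0.1382]
ee_rot: [-0.0, 0.46, 0.888, 0.0]
contact_force: [0.6, 0.2, 0.2]
width: 0.0854
gripper_force: 0.0
yaw now 35.4 roll 0.002 shift [202.6 199.8 125.2] pos [450.5  29.7 138.2] t 12.75 q6 -0.71
```

```bash
python3 -m crank '{"translation":[[34,33,0],[34,33,0],[34,33,0],[34,33,0],[34,34,0],[33,34,0],[0,0,40],[0,0,0]],"roll":[0,0,0,0,0,0,0,0],"fingers":[1,1,1,1,1,1,1,1]}'
python3 - <<'E'
from h import *
go(496.5,310.5,13,35.3)
a,c=look("w7",75,.042);go(496.5,310.5,13,35.3)
E
```

```text
clock: 13.55
position: [0.4933, 0.3107, 0.0939]
ee_rot: [-0.003, 0.458, 0.889, -0.004]
contact_force: [-1.3, -1.6, -0.9]
width: 0.0853
gripper_force: 0.0
yaw now 35.5 roll 0.004 shift [-2.2  3.3 80.9] pos [493.3 310.7  93.9] t 13.55 q6 -0.18
(0, 235, 512, 149) [545.  229.4] [473.  150.2] 36.1
(218, 161, 80, 82) [490.8 314.2] [58.7 63.9] 35.6
(20, 114, 61, 56) [345.4 266. ] [42.7 38.5] 35.5
(386, 0, 113, 83) [523.7 471.4] [ 9.6 90.5] 89.9
yaw now 35.4 roll 0.002 shift [-1.2  2.5 82.8] pos [494.3 310.3  95.8] t 13.6 q6 -0.18
```

```bash
python3 -m crank '{"translation":[[-1,2,30],[0,0,30],[0,0,22],[0,0,0],[0,0,0],[0,0,0],[0,0,0],[0,0,0]],"roll":[0,0,0,0,0,0,0,0],"fingers":[1,1,1,1,0,0,0,0]}' 40
python3 -m crank '{"translation":[[0,0,0],[0,0,-10],[0,0,-30],[0,0,-40],[0,0,-40],[0,0,0],[0,0,0]],"roll":[0,0,0,0,0,0,0],"fingers":[0,0,0,0,0,0,0]}'
python3 -m crank '{"translation":[[0,0,0],[0,0,0],[0,0,0],[0,0,0],[0,0,0],[0,0,0]],"roll":[-0.149,-0.149,-0.149,-0.149,-0.147,0],"fingers":[0,0,0,0,0,0]}'
python3 - <<'E'
from h import *
go(450.2,29.7,130,78)
E
```

```text
clock: 14.4
position: [0.4988, 0.3106, 0.0185]
ee_rot: [0.0, 0.46, 0.888, -0.0]
contact_force: [-2.0, -3.3, 6.1]
width: 0.057
gripper_force: 44.2
clock: 15.1
position: [0.4997, 0.3117, 0.1381]
ee_rot: [0.001, 0.46, 0.888, 0.002]
contact_force: [-0.7, 0.7, -3.4]
width: 0.057
gripper_force: 48.7
clock: 15.7
position: [0.4977, 0.3107, 0.1344]
ee_rot: [-0.002, 0.106, 0.994, -0.001]
contact_force: [-0.3, -1.0, -3.2]
width: 0.0572
gripper_force: 48.7
yaw now 77.8 roll -0.004 shift [ -12.  -284.7    5. ] pos [497.7 310.7 134.4] t 15.7 q6 -0.92
```

```bash
python3 -m crank '{"translation":[[-2,-47,0],[-2,-47,0],[-2,-47,0],[-2,-48,0],[-2,-48,0],[-2,-48,0],[0,0,0],[0,0,0]],"roll":[0,0,0,0,0,0,0,0],"fingers":[0,0,0,0,0,0,0,0]}'
python3 - <<'E'
from h import *
go(450.2,29.7,66,78);a,c=look("w8",80,.05);go(450.2,29.7,66,78)
E
```

```text
clock: 16.5
position: [0.4498, 0.0292, 0.1357]
ee_rot: [-0.001, 0.109, 0.994, 0.0]
contact_force: [0.5, 0.8, -4.5]
width: 0.0565
gripper_force: 50.4
yaw now 77.5 roll -0.009 shift [-0.4  0.5 69.7] pos [449.8  29.2 135.7] t 16.5 q6 -1.44
(0, 156, 512, 228) [537.1   9.2] [555.4 248.1] 77.4
yaw now 77.6 roll -0.007 shift [-0.3 -0.5 69.8] pos [450.1  30.2 135.8] t 16.55 q6 -1.44
```

View pics/w8.png

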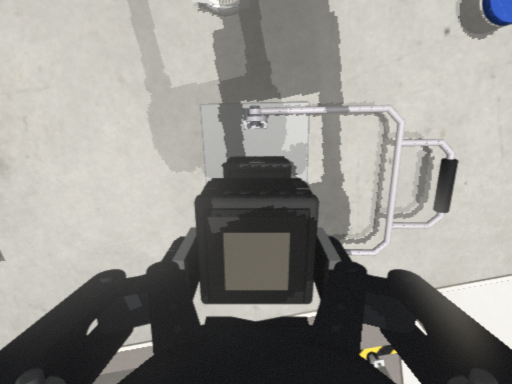

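The held case's label is at (256,262). Case B sits under it at columns 223-292, and the plate spans columns 200-308.

Run:
```python
from h import *
c=camera_info("wrist");s,p,R=pose()
T=lambda w:(R.T@np.r_[w-p[:2],0]*1000).round(1)
for b in(.011,.014,.018):print("held",b,T(ray(c,(256,262),p[2]-b+.048)[0]),T(ray(c,[(223.5,262)],p[2]-b+.048)[0]),T(ray(c,[(289.5,262)],p[2]-b+.048)[0]))
print("plate far edge (78,0)",T(ray(c,(254,102),.008)[0]),T(ray(c,(308,110),.008)[0]),T(ray(c,(200.5,110),.008)[0]))
print("B far",T(ray(c,(257.5,156.5),.008)[0]),T(ray(c,(257.5,156.5),.05)[0]))
Rc=cv2.Rodrigues(np.array(c["rvec"]))[0]
for q in((29,-29,8),(29,29,8),(29,-29,50),(29,29,50),(78,0,8),(24.5,-24.5,50),(24.5,24.5,50)):
  w=p.copy();w[2]=0;w=w+R@np.array([q[0],q[1],0])/1000;w[2]=q[2]/1000
  print(q,cv2.projectPoints(w.reshape(1,3),np.array(c["rvec"]),np.array(c["tvec"]),np.array(c["mtx"]),None)[0].ravel().round(1))
```

```text
held 0.011 [ 8.2 -0.   0. ] [  8.2 -14.1  -0. ] [ 8.2 14.4  0. ]
held 0.014 [ 6.4 -0.   0. ] [  6.4 -14.5  -0. ] [ 6.4 14.8  0. ]
held 0.018 [ 4. -0.  0.] [  4. -15.  -0.] [ 4.  15.4  0. ]
plate far edge (78,0) [78.6 -1.8  0.1] [71.3 49.2  0.1] [ 71.4 -52.4   0. ]
B far [27.1  1.5  0. ] [34.   1.3  0. ]
(29, -29, 8) [226.7 154.7]
(29, 29, 8) [285.3 154.6]
(29, -29, 50) [221.5 162.4]
(29, 29, 50) [290.5 162.4]
(78, 0, 8) [255.9 102.7]
(24.5, -24.5, 50) [227.1 167.7]
(24.5, 24.5, 50) [285.  167.6]
```

```bash
python3 -m crank '{"translation":[[-5.5,0,10],[0,0,20],[0,0,15],[0,0,5],[0,0,0]],"roll":[-0.006,0,0,0,0],"fingers":[0,0,0,0,0]}'
python3 -m crank '{"translation":[[0,0,4],[0,0,3],[0,0,2],[0,0,0]],"roll":[0,0,0,0],"fingers":[0,0,0,0]}'
python3 - <<'E'
from h import *
go(450.2,29.7,66,78)
E
```

```text
clock: 17.05
position: [0.4554, 0.0301, 0.0851]
ee_rot: [-0.001, 0.102, 0.995, 0.0]
contact_force: [-0.1, 0.1, -3.9]
width: 0.0573
gripper_force: 50.3
clock: 17.45
position: [0.4558, 0.029, 0.0773]
ee_rot: [0.0, 0.103, 0.995, 0.0]
contact_force: [-0.1, -0.3, -3.2]
width: 0.0571
gripper_force: 50.4
yaw now 78.1 roll 0.003 shift [ 5.6 -0.4 11.3] pos [455.8  29.   77.3] t 17.45 q6 -1.45
```

```bash
python3 -m crank '{"translation":[[0,0,1.5],[0,0,1.5],[0,0,0]],"roll":[0,0,0],"fingers":[0,0,0]}'
python3 -m crank '{"translation":[[0,0,1],[0,0,1],[0,0,0]],"roll":[0,0,0],"fingers":[0,0,0]}'
```

```text
clock: 17.75
position: [0.4557, 0.0289, 0.0742]
ee_rot: [-0.0, 0.103, 0.995, 0.0]
contact_force: [-0.3, -0.7, -3.4]
width: 0.057
gripper_force: 50.4
clock: 18.05
position: [0.4557, 0.029, 0.0722]
ee_rot: [-0.0, 0.103, 0.995, 0.0]
contact_force: [-0.0, 0.2, -3.7]
width: 0.0572
gripper_force: 50.4
```

```bash
python3 -m crank '{"translation":[[0,0,1],[0,0,1],[0,0,0]],"roll":[0,0,0],"fingers":[0,0,0]}'
```

```text
clock: 18.35
position: [0.4557, 0.029, 0.0702]
ee_rot: [-0.0, 0.103, 0.995, 0.0]
contact_force: [-0.5, -0.8, -2.9]
width: 0.0571
gripper_force: 50.4
```

```bash
python3 -m crank '{"translation":[[0,0,1],[0,0,1],[0,0,0]],"roll":[0,0,0],"fingers":[0,0,0]}'
python3 -m crank '{"translation":[[0,0,0.7],[0,0,0.7],[0,0,0]],"roll":[0,0,0],"fingers":[0,0,0]}'
```

```text
clock: 18.65
position: [0.4559, 0.029, 0.0683]
ee_rot: [0.0, 0.103, 0.995, 0.0]
contact_force: [-0.4, 0.8, -3.6]
width: 0.0571
gripper_force: 50.4
clock: 18.95
position: [0.456, 0.0289, 0.0682]
ee_rot: [0.0, 0.103, 0.995, -0.0]
contact_force: [-3.3, -0.1, 9.7]
width: 0.0566
gripper_force: 52.0
```

```bash
python3 -m crank '{"translation":[[0,0,-0.5],[0,0,0],[0,0,0],[0,0,-20],[0,0,-40],[0,0,-30],[0,0,0],[0,0,0]],"roll":[0,0,0,0,0,0,-0.12,-0.117],"fingers":[1,1,1,1,1,1,1,1]}'
python3 - <<'E'
from h import *
go(445.5,-300,80,91.6)
E
```

```text
clock: 19.75
position: [0.4567, 0.0289, 0.1586]
ee_rot: [0.002, -0.018, 1.0, -0.0]
contact_force: [-0.0, 0.7, -0.3]
width: 0.0855
gripper_force: 0.0
yaw now 92.0 roll 0.007 shift [  20.7 -328.4   78.6] pos [456.7  28.9 158.6] t 19.75 q6 -1.70
```

```bash
python3 - <<'E'
from h import *
c=camera_info("wrist");a=get_image("wrist");cv2.imwrite("pics/w9.png",a);label(a,c,(225,175,290,235),.098)
E
python3 -m crank '{"translation":[[2,-46,0],[3,-47,0],[3,-47,0],[3,-47,0],[3,-47,0],[3,-47,0],[3,-47,0],[0,0,0]],"roll":[0,0,0,0,0,0,0,0],"fingers":[1,1,1,1,1,1,1,1]}'
python3 -m crank '{"translation":[[0,0,40],[0,0,38],[0,0,0],[0,0,0]],"roll":[0,0,0,0],"fingers":[1,1,1,1]}'
python3 - <<'E'
from h import *
a,c=look("w10");label(a,c,(225,180,290,250));go(445.5,-300,14,91.6)
E
```

```text
label 73.0 (235, 177, 46, 45) [452.3  29.9] [30.  30.9] 77.9
clock: 20.6
position: [0.4461, -0.3059, 0.157]
ee_rot: [0.001, -0.012, 1.0, -0.002]
contact_force: [-0.2, 0.7, -0.3]
width: 0.0854
gripper_force: 0.0
clock: 21.0
position: [0.4456, -0.2989, 0.0792]
ee_rot: [-0.001, -0.015, 1.0, 0.001]
contact_force: [0.3, -0.6, 0.5]
width: 0.0857
gripper_force: 0.0
(0, 235, 512, 149) [ 529.4 -296.5] [138.5 437.1] 1.6
(208, 165, 85, 88) [ 441.7 -303. ] [64.4 57.7] 1.6
(0, 0, 30, 168) [ 366.9 -452.6] [14.8 96.9] 88.6
label 65.0 (227, 199, 46, 42) [ 446.3 -303. ] [30.  30.5] 1.6
yaw now 91.7 roll 0.002 shift [ 1.2 -0.2 66.4] pos [ 446.6 -299.7   80.4] t 21.05 q6 -2.32
```

```bash
python3 -m crank '{"translation":[[0,-3,25],[0,0,25],[0,0,17],[0,0,0],[0,0,0]],"roll":[0,0,0,0,0],"fingers":[1,1,1,1,1]}'
python3 - <<'E'
from h import *
go(446.3,-303,13,91.6)
E
```

```text
clock: 21.55
position: [0.4471, -0.3033, 0.0141]
ee_rot: [0.001, -0.015, 1.0, -0.001]
contact_force: [0.9, -0.8, 1.0]
width: 0.0856
gripper_force: 0.0
yaw now 91.7 roll 0.002 shift [0.8 0.3 1.1] pos [ 447.1 -303.3   14.1] t 21.55 q6 -2.33
```

```bash
python3 -m crank '{"translation":[[1,0,0],[0,0,0],[0,0,0],[0,0,0],[0,0,0],[0,0,0]],"roll":[0,0,0,0,0,0],"fingers":[0,0,0,0,0,0]}' 35
python3 -m crank '{"translation":[[0,0,-10],[0,0,-40],[0,0,-40],[0,0,-40],[0,0,-20],[0,0,0],[0,0,0],[0,0,0]],"roll":[0,0,0,0,0,0.12,0.118,0],"fingers":[0,0,0,0,0,0,0,0]}'
python3 - <<'E'
from h import *
go(451,29.5,162,78)
E
```

```text
clock: 22.15
position: [0.4457, -0.3033, 0.014]
ee_rot: [0.001, -0.015, 1.0, -0.001]
contact_force: [-0.3, 1.1, 7.7]
width: 0.0572
gripper_force: 37.9
clock: 22.95
position: [0.4446, -0.3023, 0.1631]
ee_rot: [0.0, 0.104, 0.995, -0.0]
contact_force: [-0.0, -0.1, -1.0]
width: 0.0573
gripper_force: 38.4
yaw now 78.1 roll 0.002 shift [ 62.8 325.9   1. ] pos [ 444.6 -302.3  163.1] t 22.95 q6 -2.09
```

Case C weighs about 0.1 kg, so it is the lightest as inferred. I'll carry it over the stack.

```bash
python3 -m crank '{"translation":[[9,46,0],[9,46,0],[9,47,0],[9,47,0],[9,47,0],[9,47,0],[9,46,0],[0,0,0]],"roll":[0,0,0,0,0,0,0,0],"fingers":[0,0,0,0,0,0,0,0]}'
python3 -m crank '{"translation":[[0,0,15],[0,0,10],[0,0,0]],"roll":[0,0,0],"fingers":[0,0,0]}'
python3 - <<'E'
from h import *
c=camera_info("wrist");s,p,R=pose();a=get_image("wrist");cv2.imwrite("pics/w11.png",a)
for b in(.012,.014):
  r=label(a,c,(215,230,300,320),p[2]-b+.048);print("held in tool",(R.T@np.r_[r[0]/1000-p[:2],0]*1000).round(1))
go(451.5,29.5,106,78)
E
```

```text
clock: 23.75
position: [0.4493, 0.0348, 0.1625]
ee_rot: [-0.0, 0.099, 0.995, 0.002]
contact_force: [0.3, -0.7, -1.8]
width: 0.0573
gripper_force: 39.1
clock: 24.05
position: [0.449, 0.029, 0.136]
ee_rot: [-0.002, 0.103, 0.995, -0.0]
contact_force: [0.9, 1.1, -1.5]
width: 0.0577
gripper_force: 39.2
label 74.0 (222, 246, 69, 58) [448.2  29.2] [29.5 28.8] 78.1
held in tool [0.8 0.  0. ]
label 74.0 (222, 246, 69, 58) [449.5  28.9] [30.1 29.4] 78.1
held in tool [-0.5  0.  -0. ]
yaw now 78.1 roll 0.002 shift [-1.7  1.1 30.7] pos [449.7  28.8 136.7] t 24.1 q6 -1.45
```

```bash
python3 -m crank '{"translation":[[-1.8,1,8],[0,0,10],[0,0,4],[0,0,0],[0,0,0]],"roll":[0,0,0,0,0],"fingers":[0,0,0,0,0]}'
python3 -m crank '{"translation":[[0,0,1.5],[0,0,1.5],[0,0,0]],"roll":[0,0,0],"fingers":[0,0,0]}'
python3 -m crank '{"translation":[[0,0,1],[0,0,1],[0,0,0]],"roll":[0,0,0],"fingers":[0,0,0]}'
```

```text
clock: 24.6
position: [0.4524, 0.03, 0.1153]
ee_rot: [-0.0, 0.104, 0.995, 0.0]
contact_force: [-0.3, 0.4, -1.1]
width: 0.0573
gripper_force: 39.2
clock: 24.9
position: [0.4523, 0.0301, 0.1124]
ee_rot: [-0.0, 0.104, 0.995, 0.0]
contact_force: [0.2, 0.4, -0.5]
width: 0.0576
gripper_force: 39.2
clock: 25.2
position: [0.4523, 0.0301, 0.1103]
ee_rot: [-0.0, 0.104, 0.995, 0.0]
contact_force: [0.6, -0.3, -0.1]
width: 0.0578
gripper_force: 39.2
```

```bash
python3 -m crank '{"translation":[[0,0,1],[0,0,1],[0,0,0]],"roll":[0,0,0],"fingers":[0,0,0]}'
python3 -m crank '{"translation":[[0,0,1],[0,0,0.5],[0,0,0]],"roll":[0,0,0],"fingers":[0,0,0]}'
```

```text
clock: 25.5
position: [0.4523, 0.0301, 0.1083]
ee_rot: [-0.0, 0.104, 0.995, 0.0]
contact_force: [-0.0, -0.6, -1.0]
width: 0.0575
gripper_force: 39.2
clock: 25.8
position: [0.4523, 0.0301, 0.1068]
ee_rot: [-0.0, 0.104, 0.995, 0.0]
contact_force: [-0.3, 0.5, -1.0]
width: 0.0573
gripper_force: 39.2
```

```bash
python3 -m crank '{"translation":[[0,0,0.7],[0,0,0.5],[0,0,0]],"roll":[0,0,0],"fingers":[0,0,0]}'
python3 -m crank '{"translation":[[0,0,0],[0,0,0],[0,0,0],[0,0,-20],[0,0,-40],[0,0,-40],[0,0,0],[0,0,0]],"roll":[0,0,0,0,0,0,0,0],"fingers":[1,1,1,1,1,1,1,1]}'
python3 - <<'E'
from h import *
c=camera_info("wrist");a=get_image("wrist");cv2.imwrite("pics/w12.png",a);label(a,c,(215,165,300,245),.14)
c=camera_info("wrist");print(ray(c,[(0,0)],.034)*1000)
go(482,199,100,78)
E
```

```text
clock: 26.1
position: [0.4524, 0.0301, 0.1057]
ee_rot: [0.0, 0.104, 0.995, 0.0]
contact_force: [-0.1, -0.7, -1.4]
width: 0.0575
gripper_force: 39.2
clock: 26.9
position: [0.4529, 0.03, 0.2065]
ee_rot: [0.001, 0.104, 0.995, 0.0]
contact_force: [-0.6, -0.8, -1.1]
width: 0.0856
gripper_force: 0.0
label 112.0 (215, 191, 85, 54) [466.6  27.9] [70.7 46.5] 78.0
[[ 226.93964523 -181.91384773]]
yaw now 78.1 roll 0.002 shift [  5.6 171.4 105.4] pos [451.9  30.1 205.3] t 26.95 q6 -1.45
```

View pics/w12.png

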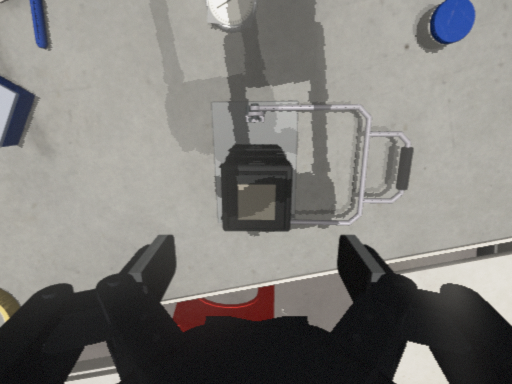

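The three cases are stacked squarely, label at (256,202). The bail lies to the right with its black grip centred at (404,168), from (407,147) to (402,189).

Run:
```python
from h import *
c=camera_info("wrist");a=cv2.imread("pics/w12.png")
label(a,c,(229,175,284,224),.14);label(a,c,(229,175,284,224),.146)
r=pad(a,c,(394,142,416,194),80,.034)
print(ray(c,[(404.5,168)],.034)*1000)
go(*r[0],15,78)
```

```text
label 73.0 (237, 183, 39, 37) [450.6  30.4] [30.1 30.3] 78.0
label 73.0 (237, 183, 39, 37) [448.6  30.8] [29.2 29.4] 78.0
pad 80 (397, 147, 15, 42) [481.1 199.6] [12.1 48.6] 78.6
[[481.35555301 200.33184041]]
yaw now 78.1 roll 0.002 shift [  6.6 171.8 190.4] pos [451.9  30.1 205.3] t 26.95 q6 -1.45
```

```bash
python3 -m crank '{"translation":[[0,32,0],[2,35,0],[2,35,0],[2,35,0],[1,35,0],[0,0,40],[0,0,40],[0,0,0]],"roll":[0,0,0,0,0,0,0,0],"fingers":[0.45,0.45,0.45,0.45,0.45,0.45,0.45,0.45]}'
python3 -m crank '{"translation":[[0,0,30],[0,0,20],[0,0,0],[0,0,0]],"roll":[0,0,0,0],"fingers":[0.45,0.45,0.45,0.45]}'
python3 - <<'E'
from h import *
go(481.2,199.8,15,78.2)
c=camera_info("wrist");a=get_image("wrist");cv2.imwrite("pics/w13.png",a)
g=cv2.cvtColor(a,cv2.COLOR_BGR2GRAY)
cs,_=cv2.findContours((g[:228]<70).astype(np.uint8),cv2.RETR_EXTERNAL,cv2.CHAIN_APPROX_NONE)
for k in cs:
  if cv2.contourArea(k)>300: print(cv2.boundingRect(k),*rect(c,k,.034))
E
```

```text
clock: 27.75
position: [0.4753, 0.1986, 0.1194]
ee_rot: [-0.007, 0.103, 0.995, -0.003]
contact_force: [-1.2, -0.7, -0.1]
width: 0.0385
gripper_force: 0.0
clock: 28.15
position: [0.4815, 0.1997, 0.0764]
ee_rot: [0.0, 0.104, 0.995, 0.0]
contact_force: [0.7, 0.9, 1.0]
width: 0.0384
gripper_force: 0.0
yaw now 78.1 roll -0.002 shift [ 0.3  0.  61.4] pos [481.5 199.7  76.4] t 28.15 q6 -1.10
(249, 181, 18, 47) [475.3 201.9] [12.3 34.7] 78.6
(0, 174, 84, 54) [440.1  48.6] [60.9 39.6] 78.0
```

```bash
python3 -m crank '{"translation":[[0,1,25],[0,0,25],[0,0,10],[0,0,0],[0,0,0],[0,0,0],[0,0,0],[0,0,0]],"roll":[0,0,0,0,0,0,0,0],"fingers":[0.45,0.45,0.45,0.45,0,0,0,0]}' 25
python3 - <<'E'
from h import *
s,p,R=pose();print(p*1000,s["width"],s["gripper_force"],s["contact_force"])
hx=np.array([450,29.])  # hinge
u=np.array([np.cos(np.radians(78.2)),np.sin(np.radians(78.2))])
print("radial",(p[:2]*1000-hx)@u)
th0=np.arcsin(14/175)
P=lambda t:np.array([-175*np.cos(t),175*np.sin(t)])
ts=np.linspace(th0,1.60,17);d=np.diff([P(t) for t in ts],axis=0);print(d.round(1).tolist(),d.sum(0))
E
```

```text
clock: 29.0
position: [0.4824, 0.2008, 0.017]
ee_rot: [0.001, 0.103, 0.995, 0.0]
contact_force: [0.7, -2.1, 6.6]
width: 0.0118
gripper_force: 25.2
[482.40135957 200.77828433  16.97254568] 0.011819179469927183 25.154581367969513 [ 0.68083123 -2.078093    6.56250731]
radial 174.77411073292322
[[2.1, 16.5], [3.7, 16.2], [5.2, 15.8], [6.7, 15.2], [8.1, 14.5], [9.4, 13.7], [10.7, 12.7], [11.8, 11.7], [12.9, 10.5], [13.8, 9.2], [14.6, 7.9], [15.3, 6.4], [15.9, 5.0], [16.3, 3.4], [16.5, 1.9], [16.6, 0.3]] [179.54901752 160.92538053]
```

```bash
python3 -m crank '{"translation":[[0,-2.1,-16.5],[0,-3.7,-16.2],[0,-5.2,-15.8],[0,-6.7,-15.2],[0,-8.1,-14.5],[0,-9.4,-13.7],[0,-10.7,-12.7],[0,0,0]],"roll":[0,0,0,0,0,0,0,0],"fingers":[0,0,0,0,0,0,0,0]}'
python3 - <<'E'
from h import *
s,p,R=pose();u=np.array([np.cos(np.radians(78.2)),np.sin(np.radians(78.2))])
a=(p[:2]*1000-[450,29])@u;z=p[2]*1000-17+34-20;print("radial",a,"h",z,np.hypot(a,z),np.arctan2(z,a),s["width"])
E
```

```text
clock: 29.8
position: [0.4738, 0.158, 0.1231]
ee_rot: [0.003, 0.105, 0.994, 0.003]
contact_force: [1.1, 7.9, 3.8]
width: 0.0121
gripper_force: 25.0
radial 131.13110098278582 h 120.12109858789614 177.83262909522716 0.7416056583101877 0.01214253358328359
```

```bash
python3 -m crank '{"translation":[[0,-11,-11.7],[0,-12.5,-10.5],[0,-13.5,-9.2],[0,-14.5,-7.9],[0,-15.3,-6.4],[0,-15.9,-5],[0,-16.3,-3.4],[0,0,0]],"roll":[0,0,0,0,0,0,0,0],"fingers":[0,0,0,0,0,0,0,0]}'
python3 - <<'E'
from h import *
s,p,R=pose();u=np.array([np.cos(np.radians(78.2)),np.sin(np.radians(78.2))])
a=(p[:2]*1000-[450,29])@u;z=p[2]*1000-17+34-20;print("radial",a,"h",z,np.hypot(a,z),np.arctan2(z,a),s["width"])
E
```

```text
clock: 30.6
position: [0.4542, 0.059, 0.1778]
ee_rot: [0.004, 0.105, 0.995, 0.001]
contact_force: [1.2, 3.7, 13.6]
width: 0.0117
gripper_force: 26.8
radial 30.226310644141087 h 174.82545807623802 177.41919469640982 1.399594598265056 0.011734239347441562
```

```bash
python3 -m crank '{"translation":[[0,-13,-2],[0,-13,-0.5],[0,-12,0],[0,0,0]],"roll":[0,0,0,0],"fingers":[0,0,0,0]}'
python3 -m crank '{"translation":[[0,-3,0.3],[0,-2,0.3],[0,0,0]],"roll":[0,0,0],"fingers":[0,0,0]}'
python3 - <<'E'
from h import *
s,p,R=pose();u=np.array([np.cos(np.radians(78.2)),np.sin(np.radians(78.2))])
a=(p[:2]*1000-[450,29])@u;z=p[2]*1000-17+34-20;print("radial",a,"h",z,np.hypot(a,z),np.arctan2(z,a),s["width"])
E
```

```text
clock: 31.0
position: [0.4466, 0.021, 0.179]
ee_rot: [0.004, 0.104, 0.995, 0.0]
contact_force: [2.9, 0.8, 7.2]
width: 0.0118
gripper_force: 27.0
clock: 31.3
position: [0.4458, 0.0168, 0.1786]
ee_rot: [0.004, 0.104, 0.995, 0.0]
contact_force: [4.2, -0.5, 9.0]
width: 0.0117
gripper_force: 27.1
radial -12.812838554927497 h 175.55635130645402 176.0232976508216 1.6436513438717302 0.011701707962733964
```

```bash
python3 -m crank '{"translation":[[0,-2,0.5],[0,-1.5,0.3],[0,0,0]],"roll":[0,0,0],"fingers":[0,0,0]}'
```

```text
clock: 31.6
position: [0.4451, 0.0133, 0.178]
ee_rot: [0.004, 0.104, 0.995, 0.0]
contact_force: [2.1, -2.0, 10.3]
width: 0.0118
gripper_force: 27.3
```

```bash
python3 -m crank '{"translation":[[0,0,-1],[0,0,0],[0,0,0],[0,0,0],[0,0,-20],[0,0,-30],[0,0,-40],[0,0,0]],"roll":[0,0,0,0,0,0,0,0],"fingers":[0.2,0.4,0.4,0.4,0.4,0.4,0.4,0.4]}'
python3 -m crank '{"translation":[[-20,0,0],[-40,0,0],[-40,0,0],[0,0,0],[0,0,0],[0,0,0]],"roll":[0,0,0,0,0,0],"fingers":[0.4,0.4,0.4,0.4,0.4,0.4]}'
python3 - <<'E'
from h import *
a=get_image("wrist");s=get_image("side");t=get_image("top")
o=np.zeros((584,768,3),np.uint8)
o[:384,:512]=cv2.resize(s[130:274,210:402],(512,384));o[:200,512:]=cv2.resize(t[140:240,95:223],(256,200));o[200:392,512:]=cv2.resize(a,(256,192));o[392:,:256]=cv2.resize(t[120:264,200:392],(256,192))
cv2.imwrite("pics/fin.png",o)
E
```

```text
clock: 32.4
position: [0.4447, 0.0132, 0.2711]
ee_rot: [0.005, 0.104, 0.995, -0.0]
contact_force: [1.4, -0.2, 0.6]
width: 0.0341
gripper_force: 0.0
clock: 33.0
position: [0.5383, -0.0068, 0.2657]
ee_rot: [-0.001, 0.104, 0.995, 0.0]
contact_force: [0.5, -0.1, -0.5]
width: 0.0343
gripper_force: 0.0
```

View pics/fin.png

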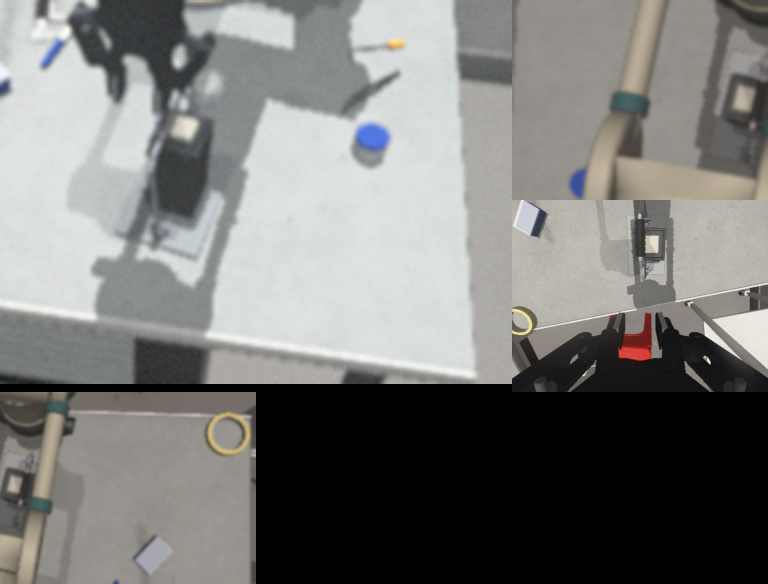

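The stack stands square on the seat, with the bail upright over it at panel pixel (640,238) in the wrist inset. The pot, clip box and tape are untouched, and the gripper is clear.

```bash
python3 -c "
from rig import manip
print(manip.sign_off())"
```

```text
the job is handed in; nothing more can be done
None
```

The job is handed in at 33 s: the cases are stacked heaviest to lightest, the bail stands upright past its balance point, and the pot, clip box and tape roll were left alone; the top case's nesting was confirmed by height and picture, not by a contact force at release.

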